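# Draw the straightedge out of the half-covered brush box

## Task

Take the wooden straightedge out of the brush box: it is longer than the box's mouth, so tip its free end up through the mouth and draw it out at a slant, without forcing it against the box. Finish still holding it in the gripper, still and level along its length, all of it at least 10 cm above the top of the box; leave the eraser on the cover and the other small things round the box where they are.

Things in the scene. Friction and masses are not known exactly. Their poses are not given: they have to be found in the camera images.
- brush_box: Wooden box with brass corner plates, fixed, 242 x 132 mm, 71 mm high. Origin: centre of its underside; x along its length, away from the robot, y left, z up. Inside: x -115 to 115, y -60 to 60 mm; floor at z 5 mm. Two fixed cover boards (z 65 to 71 mm) span its width: a long one at the robot's end (x -121 to -5) and a short one at the far end (x 90 to 121)
- mouth (a point): Centre of the box's open mouth between the cover boards, level with their tops (x 42.5, y 0, z 71 mm from the box's origin). The mouth is 95 mm long (x -5 to 90) and 120 mm wide
- straightedge: Flat pale wooden straightedge, thin steel strip and tick marks along one edge, 200 x 24 x 12 mm, about 60 g, loose. Starts flat on the box's floor, about lengthwise, one end under the long cover board, the other near or under the short one. Origin: centre of its underside; x along its length towards its free end, z out of its upper face
- free_end (a point): Middle of the straightedge's end nearest the box's far end (+100 mm along its x, 6 mm above its underside): the end to bring out first. Axes as the straightedge's.
- covered_end (a point): Middle of the straightedge's other end, under the long cover board (-100 mm along its x, 6 mm above its underside).
- eraser: Eraser, 23 x 52 x 13 mm, lying on the long cover board. Origin: centre of its underside.
- ink_big: Ink jar with black lid, 69 mm across, 83 mm high, standing to the left of the box. Origin: centre of its underside.
- thread_spool: Thread spool, 31 mm across, 43 mm high, standing close to the left side of the box. Origin: centre of its underside.
- tape_roll: Roll of tape, 69 mm across, 24 mm high, lying flat to the right of the box. Origin: centre of its underside.
There are look-alikes about, which are no part of the job. Several things have the shape of the straightedge; the one meant has the colours described above.

How it is judged:
On the way:
1. the free end is up through the mouth, above the box's top, while the other end is still under the long cover board (z of free_end in the frame of brush_box above 0.071 m and x of covered_end in the frame of brush_box below -0.005 m and z of covered_end in the frame of brush_box below 0.065 m), for 0.1 s.
At the end, for the whole second after the job is handed in: Gripper holds the straightedge (over 1 N), still (under 3 cm/s, 0.2 rad/s), level along its length within 0.2 rad, both ends at least 165 mm above the worktop (94 mm above the box top), not touching the box; eraser, ink jar, spool and tape roll within 3 cm of their starts (height (world z) of each of free_end, covered_end above 0.165 m and angle between free_end's own x axis and vertical between 1.37 and 1.77 rad and contact force between the fingers and straightedge above 1 N and contact force between straightedge and brush_box below 0.1 N and linear speed of straightedge below 0.03 m/s and angular speed of straightedge below 0.2 rad/s and distance of each of eraser, ink_big, thread_spool, tape_roll from where it was at the start of the episode below 0.03 m); the arm keeps its last pose, push and grip.
It fails at once if the straightedge is forced against the box with more than 30 N (contact force between straightedge and brush_box above 30 N).
It fails at once if the eraser on the long cover board is moved more than 3 cm (distance of eraser from where it was at the start of the episode above 0.03 m).
It fails at once if the large ink jar is moved more than 3 cm (distance of ink_big from where it was at the start of the episode above 0.03 m).
It fails at once if the thread spool is moved more than 3 cm (distance of thread_spool from where it was at the start of the episode above 0.03 m).
It fails at once if the tape roll is moved more than 3 cm (distance of tape_roll from where it was at the start of the episode above 0.03 m).
It also fails if it takes over 48 s, if anything falls off the work surface, if the arm or the gripper's body presses on something with over 40 N, if the wrist force passes 120 N, or if a joint passes its speed limit or range.

## Robot

A 6-joint arm with a two-finger parallel gripper is mounted at the origin on a cart in front of the work surface, level with it; the furniture and walls round the work are solid. World frame = base frame: x ahead of the robot, y to its left, z up, the work surface at z = 0. Lengths are in m, angles in rad, forces in N, time in s.
With the tool pointing down it reaches from about 0.25 to 0.775 m from the base axis. Payload 4 kg.
Tool frame: the origin (TCP) lies midway between the tips of the shut fingers; the grasp point (between the pads) lies 19 mm behind it; z points along the fingers, y is the line along which they close (so a half turn about z gives the same grasp; the last joint's range is limited). The gripper opens to 94 mm and grips with 3 to 60 N. Pads are 16 mm wide; open, the fingers measure 119 mm over their backs; the gripper's body (75 mm by 177 mm) begins 78 mm behind the grasp point.
Start: joints at [1.09, 0.087, 1.371, -0, 1.684, -0.103], TCP at [0.203, 0.511, 0.206] pointing down, gripper open.
Joint ranges: [-3.1, 3.1], [-0.76, 2.03], [0.27, 2.55], [-1.08, 4.22], [0.17, 2.65], [-2.57, 2.57]. Speed limits (rad/s): [2.79, 2.79, 3.14, 3.14, 3.14, 3.14].

## Interface

Orientations are given as [roll, pitch, yaw] about the fixed x, y, z axes, in that order (R = Rz(yaw) Ry(pitch) Rx(roll)).
In Python, from bench import sensors, eyes, job gives the robot as it stands.
- The arm moves only by the tool arm_command, never from a script. Its argument "series" is a list of rows, each a list of 7 numbers: the opening, from 0 (shut) to 1 (fully open), then the shift along the tool's x, y, z in cm, then the turn, a rotation vector about the tool's x, y, z in rad. In form: [[fingers, dx, dy, dz, wx, wy, wz], ...]. A call has 1 to 20 rows; each row shifts and turns the commanded pose from where the row before left it, along the tool's axes as they then stand; what a row does not reach is not made up. A row lasts 1/10 s, in which the tool goes at most 50 mm and 8.59 degrees, less where a joint would pass 70% of its speed; a pose out of reach is approached as far as the arm can. A call with a gripper value outside its range is refused whole. The fingers move at their own pace and stop on an object; the grip force is fixed at half the most. Time passes only in rows, so rows that do not move let the fingers close. It gives the time, the measured TCP pose, the force and the opening at its end, in the units of the state.
- sensors.get_obs(): the state, without advancing time (a new reading comes with each control period).
- eyes.snapshot(name): name is "scene" or "top" or "wrist"; returns the picture (400x640x3 uint8, blue, green, red); there is no depth.
- eyes.get_calibration(name): a dict with "mtx" (3x3 intrinsics, pixels), "R" (3x3) and "t" (3): a world point X has camera coordinates R X + t. Camera axes: x right, y down, z forward; pixel columns grow to the right and rows downward; lengths in m; the calibration is good to about 2 mm. A picture is of the moment at which its call begins: read the wrist's pose just before it. get_calibration takes no time and is no camera call; for the wrist camera it gives the pose at the moment of the call.
- job.close_job(): hands the job in, once; it reports no verdict.
The state is a dict: "time": time; "joint_positions": joint angles; "qvel": joint speeds; "joint_torque": joint torques, N m; "tool_pos": TCP position; "ee_rot": TCP orientation; "wrist_force": force on the tool from outside, world axes, zero at the start; "wrist_torque": the same for the moment, N m; "width": finger opening in m.
Only numpy, scipy, OpenCV 4.12 (cv2) and the standard library are available. Lean on these libraries where they do the work, as an engineer would, in place of code of your own. Each camera call takes 0.05 s, during which the arm holds its last target. There are 200 camera calls.

## Working session

There is one attempt and no reset: what is moved stays moved. The work goes in short steps, Python scripts to look and compute and a tool call to move; the robot and the scene stay as the last step left them, time stands still between calls to the robot, and variables do not carry over. Pictures are saved under pics/ and viewed, on a budget of 10 in all, crops included, one or two more only if the job needs it, and the job is handed in when it is done.

Besides the shell and the picture viewer there is one more tool, called after "Request:" in YAML: its name, and indented under it one key for each argument. arm_command: Moves the arm, as the interface text tells. Its arguments: {"type":"object","properties":{"series":{"type":"array","items":{"type":"array","items":{"type":"number"}}}},"required":["series"]}

```bash
mkdir -p pics; ls
python3 - <<'E'
from bench import sensors, eyes
import cv2,numpy as np
print(sensors.get_obs())
for n in ("scene","top"):
    im=eyes.snapshot(n); cv2.imwrite(f"pics/{n}0.png",im)
    c=eyes.get_calibration(n); print(n,np.round(c["mtx"],1).tolist(),np.round(c["R"],3).tolist(),np.round(c["t"],3))
E
```

```text
pics
{'time': 0.0, 'joint_positions': array([ 1.08992501e+00,  8.79462161e-02,  1.37222897e+00, -2.77540317e-06,
        1.68358190e+00, -1.03072626e-01]), 'qvel': array([-0.00026983,  0.00067654,  0.00109858, -0.00081718,  0.00166919,
        0.00012977]), 'joint_torque': array([-5.05142270e-04, -3.40175772e+01, -3.02430296e+01,  7.16672279e-02,
        3.29330668e-02, -1.76383292e-04]), 'tool_pos': array([0.20262282, 0.51073808, 0.2043218 ]), 'ee_rot': array([-3.13943943e+00, -2.19954336e-04,  2.76379341e+00]), 'wrist_force': array([ 0.33493325, -0.66079525,  0.44339268]), 'wrist_torque': array([ 0.03590329,  0.02628722, -0.00190709]), 'width': 0.09418006194676641}
scene [[360.9, 0.0, 321.6], [0.0, 360.9, 197.2], [0.0, 0.0, 1.0]] [[0.437, -0.899, -0.018], [-0.655, -0.304, -0.691], [0.616, 0.314, -0.722]] [-0.115  0.41   0.552]
top [[402.4, 0.0, 320.6], [0.0, 402.4, 202.9], [0.0, 0.0, 1.0]] [[-0.006, -1.0, -0.028], [-0.999, 0.007, -0.049], [0.049, 0.028, -0.998]] [0.123 0.518 1.023]
```

View pics/top0.png

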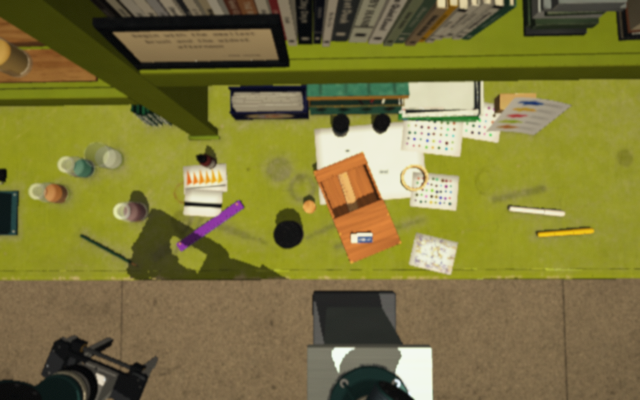

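View pics/scene0.png

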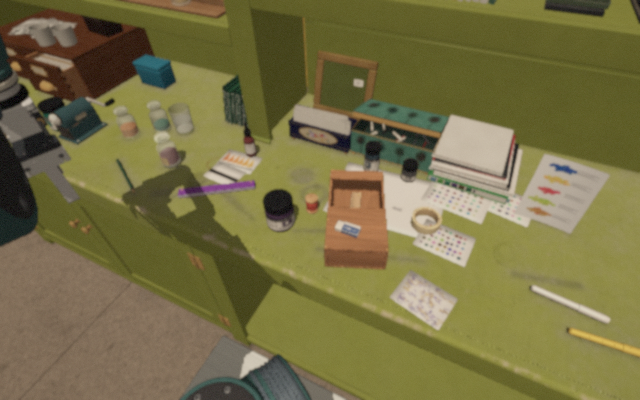

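The top view shows the brush box at (357,207), with its mouth at (350,187) and a pale bar in it at (347,188). The eraser is at (361,238), the ink jar at (288,234), the spool at (309,205) and the tape at (413,178). Bars of a similar shape are the purple one (211,226), the white one (536,211), the yellow one (565,232) and the dark one (105,248). The pale bar in the box is the one that fits the description, so I'll enlarge it to confirm.

Run:
```python
import cv2
im=cv2.imread("pics/top0.png")[145:265,300:435]
cv2.imwrite("pics/crop0.png",cv2.resize(im,None,fx=5,fy=5,interpolation=cv2.INTER_CUBIC)[:600,:800])
```

```text
(no output)
```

View pics/crop0.png

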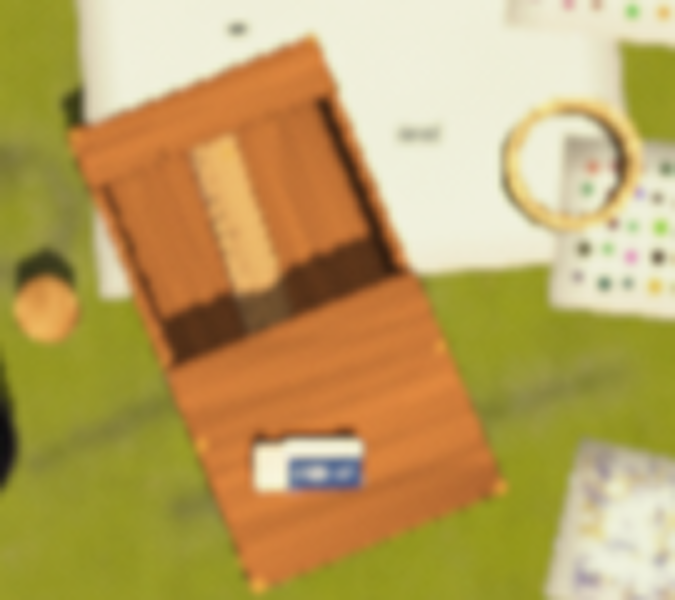

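The crop shows a pale wooden bar with ticks and a steel edge on its left side, running from (213,140) to (262,330) in crop pixels. That matches the straightedge. The box-top corners are at (258,587), (502,487), (315,36) and (72,130).

```bash
cat > h.py <<'E'
from bench import sensors, eyes
import numpy as np, cv2
from scipy.spatial.transform import Rotation as Ro
def ray(cal,px,z):
    K,R,t=cal["mtx"],cal["R"],np.ravel(cal["t"])
    d=R.T@np.linalg.inv(K)@np.array([px[0],px[1],1.]); c=-R.T@t
    return c+d*(z-c[2])/d[2]
def proj(cal,X):
    p=cal["mtx"]@(cal["R"]@np.asarray(X)+np.ravel(cal["t"])); return p[:2]/p[2]
E
python3 - <<'E'
from h import *
c=eyes.get_calibration("top")
f=lambda p,z: ray(c,(p[0]/5+300-.4,p[1]/5+145-.4),z)
B=np.array([f(p,.071) for p in [(258,587),(502,487),(315,36),(72,130)]])
print(np.round(B,3)); L=[np.linalg.norm(B[i]-B[(i+1)%4]) for i in range(4)]; print("sizes",np.round(L,3))
o=B.mean(0); ax=(B[2]+B[3]-B[0]-B[1]); yaw=np.arctan2(ax[1],ax[0]); print("box",o,yaw)
R=Ro.from_euler('z',yaw).as_matrix()
for n,p,z in [("fl",(192,150),.017),("fr",(235,135),.017),("nl",(240,300),.017),("nr",(282,290),.017),("eraser",(308,462),.084),("spool",(47,308),.043),("tape",(572,165),.024)]:
    w=f(p,z); print(n,np.round(w,3),"box",np.round((R.T@(w-o))[:2],3))
print(sensors.get_obs()['tool_pos'])
E
```

```text
[[ 0.373  0.045  0.071]
 [ 0.42  -0.073  0.071]
 [ 0.641  0.015  0.071]
 [ 0.596  0.134  0.071]]
sizes [0.127 0.237 0.127 0.24 ]
box [0.50738827 0.03052247 0.071     ] 0.3788825034750936
fl [0.592 0.075 0.017] box [0.095 0.01 ]
fr [0.599 0.052 0.017] box [ 0.093 -0.014]
nl [0.514 0.051 0.017] box [0.014 0.016]
nr [0.519 0.029 0.017] box [ 0.01  -0.006]
eraser [0.433 0.022 0.084] box [-0.072  0.019]
spool [0.51  0.148 0.043] box [0.046 0.109]
tape [ 0.581 -0.118  0.024] box [ 0.014 -0.166]
[0.20266475 0.51075922 0.20441904]
```

Request:
arm_command:
  series:
    - [1,-2.52,-1.47,0,0,0,0]
    - [1,-2.52,-1.47,0,0,0,0]
    - [1,-2.52,-1.47,0,0,0,0]
    - [1,-2.52,-1.47,0,0,0,0]
    - [1,-2.52,-1.47,0,0,0,0]
    - [1,-2.52,-1.47,0,0,0,0]
    - [1,-2.52,-1.47,0,0,0,0]
    - [1,-2.52,-1.47,0,0,0,0]
    - [1,-2.52,-1.47,0,0,0,0]
    - [1,-2.52,-1.47,0,0,0,0]
    - [1,-2.52,-1.47,0,0,0,0]
    - [1,-2.52,-1.47,0,0,0,0]
    - [1,-2.52,-1.47,0,0,0,0]
    - [1,-2.52,-1.47,0,0,0,0]
    - [1,-2.52,-1.47,0,0,0,0]
    - [1,-2.52,-1.47,0,0,0,0]
    - [1,-2.52,-1.47,0,0,0,0]
    - [1,-2.52,-1.47,0,0,0,0]
    - [1,-2.52,-1.47,0,0,0,0]
    - [1,-2.52,-1.47,0,0,0,0]

```text
time: 2.1
tool_pos: [0.5632, 0.051, 0.2048]
ee_rot: [-3.141, -0.001, 2.764]
wrist_force: [0.9, -0.2, -0.2]
width: 0.0938
```

Request:
arm_command:
  series:
    - [0.55,0,0,0,0,0,-0.134]
    - [0.55,0,0,0,0,0,-0.134]
    - [0.55,0,0,0,0,0,-0.134]
    - [0.55,0,0,0,0,0,-0.134]
    - [0.55,0,0,0,0,0,-0.134]
    - [0.55,0,0,0,0,0,0]
    - [0.55,0,0,0,0,0,0]

```text
time: 2.8
tool_pos: [0.5627, 0.0521, 0.205]
ee_rot: [3.141, -0.001, -2.852]
wrist_force: [-0.1, -0.5, 0.5]
width: 0.0518
```

Run:
```python
from h import *
s=sensors.get_obs(); c=eyes.get_calibration("wrist")
cv2.imwrite("pics/w1.png",eyes.snapshot("wrist"))
np.savez("w1.npz",**{k:c[k] for k in("mtx","R","t")})
print(s["tool_pos"],s["ee_rot"],s["joint_positions"],s["time"],s["width"])
```

```text
[0.56270541 0.05205307 0.20502862] [ 3.14124390e+00 -7.33171071e-04 -2.85221192e+00] [-8.15747794e-03  1.21646027e-01  1.33402047e+00  1.19289716e-04
  1.68672936e+00 -1.86832066e+00] 2.8 0.051758565784850614
```

View pics/w1.png

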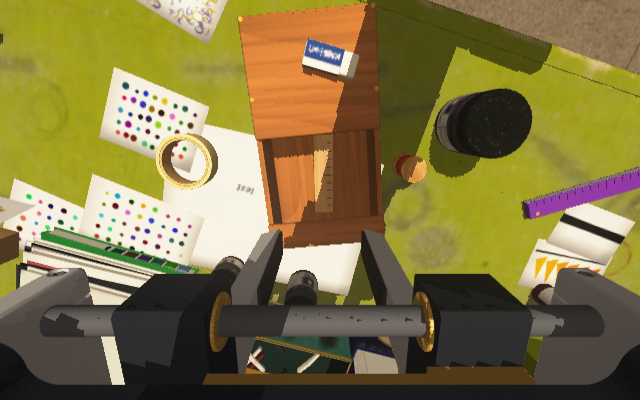

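The wrist view shows the straightedge in the mouth, with its right edge from (332,134) to (333,212) and its left edge near (314,140) to (315,212). The free end is at row ~213 and the short cover edge runs from (277,223) to (382,215). I'll measure from these points.

Run:
```python
from h import *
im=cv2.imread("pics/w1.png")
cv2.imwrite("pics/w1c.png",cv2.resize(im[125:250,245:395],None,fx=5,fy=4.8,interpolation=cv2.INTER_CUBIC))
c=dict(np.load("w1.npz"))
o=np.array([.5074,.0305,.071]);R=Ro.from_euler('z',.379).as_matrix()
for n,p,z in [("fl",(315,212),.017),("fr",(333,212),.017),("nr",(332,134),.017),("nl",(314,140),.017),("cov1",(277,223),.071),("cov2",(382,215),.071),("longR",(255,139),.071),("longL",(379,128),.071)]:
    w=ray(c,p,z); print(n,np.round(w,3),"box",np.round((R.T@(w-o))[:2],3))
```

```text
fl [0.601 0.053 0.017] box [ 0.095 -0.013]
fr [0.594 0.076 0.017] box [0.097 0.01 ]
nr [0.499 0.045 0.017] box [-0.003  0.017]
nl [0.512 0.026 0.017] box [ 0.002 -0.006]
cov1 [0.609 0.012 0.071] box [ 0.088 -0.055]
cov2 [0.566 0.123 0.071] box [0.089 0.064]
longR [ 0.525 -0.033  0.071] box [-0.007 -0.066]
longL [0.478 0.088 0.071] box [-0.006  0.065]
```

View pics/w1c.png

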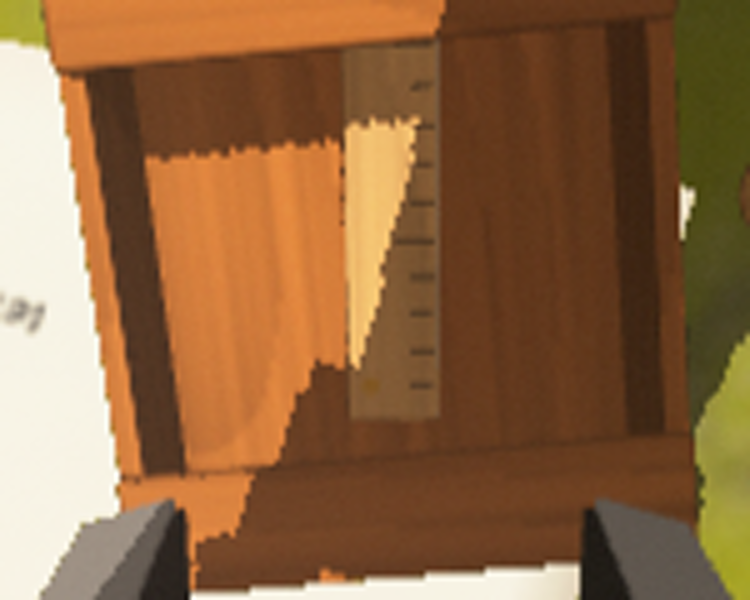

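The closer crop agrees: the free end is at box x 0.095, y −0.002, and the bar is at yaw ≈0.30. I'll grip 35 mm behind the free end, at about (0.564, 0.054).

Request:
arm_command:
  series:
    - [0.55,-0.15,0.16,1.8,0,0,0]
    - [0.55,0,0,1.8,0,0,0]
    - [0.55,0,0,1.8,0,0,0]
    - [0.55,0,0,1.8,0,0,0]
    - [0.55,0,0,1.8,0,0,0]
    - [0.55,0,0,1.8,0,0,0]
    - [0.55,0,0,1.8,0,0,0]
    - [0.55,0,0,1.8,0,0,0]
    - [0.55,0,0,1.8,0,0,0]
    - [0.55,0,0,1.8,0,0,0]
    - [0.55,0,0,0.4,0,0,0]
    - [0.55,0,0,0.4,0,0,0]
    - [0.55,0,0,0.4,0,0,0]
    - [0.55,0,0,0.3,0,0,0]
    - [0.55,0,0,0,0,0,0]

```text
time: 4.35
tool_pos: [0.564, 0.054, 0.0107]
ee_rot: [-3.142, 0.0, -2.85]
wrist_force: [0.5, -0.1, 1.2]
width: 0.0517
```

Request:
arm_command:
  series:
    - [0,0,0,0,0,0,0]
    - [0,0,0,0,0,0,0]
    - [0,0,0,0,0,0,0]
    - [0,0,0,0,0,0,0]
    - [0,0,0,0,0,0,0]
    - [0,0,0,0,0,0,0]
    - [0,0,0,0,0,0,0]

```text
time: 5.05
tool_pos: [0.564, 0.0541, 0.0107]
ee_rot: [3.142, 0.0, -2.849]
wrist_force: [0.5, 0.7, 1.4]
width: 0.0237
```

Request:
arm_command:
  series:
    - [0,0.2,0,-0.1,0,0,0]
    - [0,0.2,0,-0.1,0,0,0]
    - [0,0.2,0,-0.1,0,0,0]
    - [0,0,0,0,0,0,0]

```text
time: 5.45
tool_pos: [0.5578, 0.0522, 0.0135]
ee_rot: [3.141, -0.0, -2.85]
wrist_force: [0.6, 0.0, -0.0]
width: 0.0234
```

Request:
arm_command:
  series:
    - [0,0.03,0,-0.66,0,-0.04,0]
    - [0,0.03,0,-0.66,0,-0.04,0]
    - [0,0.03,0,-0.66,0,-0.04,0]
    - [0,0.03,0,-0.66,0,-0.04,0]
    - [0,0,0,0,0,0,0]

```text
time: 5.95
tool_pos: [0.555, 0.0512, 0.0405]
ee_rot: [-3.141, 0.161, -2.85]
wrist_force: [0.2, 0.2, -0.5]
width: 0.0233
```

Request:
arm_command:
  series:
    - [0,0.03,0,-0.66,0,-0.04,0]
    - [0,0.03,0,-0.66,0,-0.04,0]
    - [0,0.03,0,-0.66,0,-0.04,0]
    - [0,0.03,0,-0.66,0,-0.04,0]
    - [0,0.03,0,-0.66,0,-0.04,0]
    - [0,0,0,0,0,0,0]
    - [0,0,0,0,0,0,0]
    - [0,0,0,0,0,0,0]

```text
time: 6.75
tool_pos: [0.5469, 0.0489, 0.0711]
ee_rot: [3.141, 0.359, -2.849]
wrist_force: [-0.1, 0.0, -0.0]
width: 0.0236
```

Run:
```python
from h import *
s=sensors.get_obs(); R=Ro.from_euler('xyz',s["ee_rot"]).as_matrix()
o=np.array([.5074,.0305,0]);B=Ro.from_euler('z',.379).as_matrix()
for n,x in(("free",-.035),("cov",.165)): print(n,np.round(B.T@(s["tool_pos"]+R@[x,0,0]-o),3))
w=eyes.snapshot("wrist"); sc=eyes.snapshot("scene")
sc=cv2.resize(sc[140:290,270:470],(533,400))
im=np.hstack([w,sc]); cv2.imwrite("pics/t1.png",cv2.resize(im,(800,273)))
```

```text
free [ 0.076 -0.     0.083]
cov [-0.11   0.016  0.013]
```

View pics/t1.png

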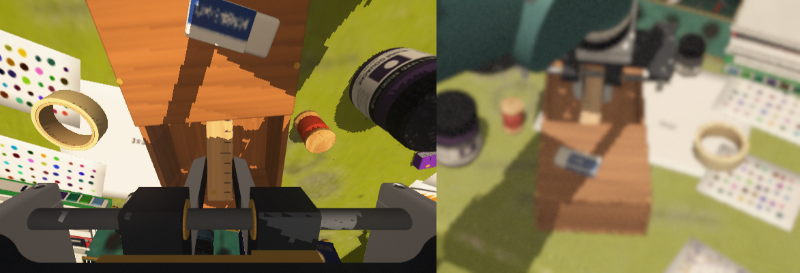

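The left panel shows the bar held in the fingers at (220,160), its tail under the long cover with a clear gap. The eraser is untouched. By estimate the free end is at z 83 mm, with the covered end at x −110 and z 13 mm. Next I'll draw it out along its axis.

Request:
arm_command:
  series:
    - [0,-1,0,0,0,0,0]
    - [0,-1,0,0,0,0,0]
    - [0,-1,0,0,0,0,0]
    - [0,-1,0,0,0,0,0]
    - [0,-1,0,0,0,0,0]
    - [0,-1,0,0,0,0,0]
    - [0,-1,0,0,0,0,0]
    - [0,0,0,0,0,0,0]

```text
time: 7.65
tool_pos: [0.6109, 0.068, 0.097]
ee_rot: [-3.141, 0.362, -2.849]
wrist_force: [0.3, -0.1, -0.5]
width: 0.0234
```

Request:
arm_command:
  series:
    - [0,-1,0,0,0,0,0]
    - [0,-1,0,0,0,0,0]
    - [0,-1,0,0,0,0,0]
    - [0,-1,0,0,0,0,0]
    - [0,-1,0,0,0,0,0]
    - [0,-1,0,0,0,0,0]
    - [0,0,0,0,0,0,0]
    - [0,0,0,0,0,0,0]

```text
time: 8.45
tool_pos: [0.6631, 0.0839, 0.117]
ee_rot: [3.141, 0.36, -2.849]
wrist_force: [-0.6, -0.1, -1.1]
width: 0.0233
```

Run:
```python
from h import *
s=sensors.get_obs(); R=Ro.from_euler('xyz',s["ee_rot"]).as_matrix()
o=np.array([.5074,.0305,0]);B=Ro.from_euler('z',.379).as_matrix()
for n,x in(("free",-.035),("cov",.165)): print(n,np.round(B.T@(s["tool_pos"]+R@[x,0,0]-o),3))
w=eyes.snapshot("wrist"); sc=eyes.snapshot("scene")
sc=cv2.resize(sc[100:290,270:470],(421,400))
im=np.hstack([w,sc]); cv2.imwrite("pics/t2.png",cv2.resize(im,(800,302)))
```

```text
free [ 0.197 -0.011  0.129]
cov [0.011 0.005 0.059]
```

View pics/t2.png

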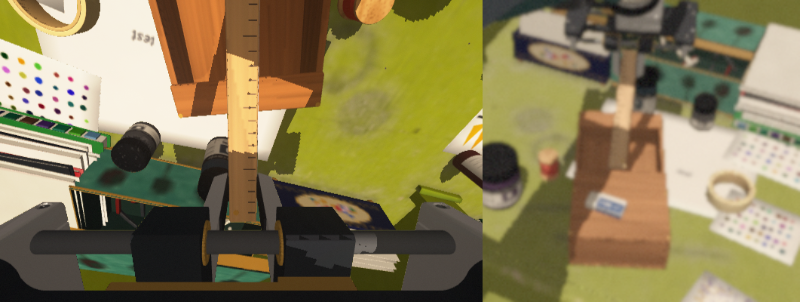

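The bar is out at a slant. Its tail is at (618,165) in the right panel, past the long cover's edge, and the eraser and spool are in place. Now I'll lift and level it.

Request:
arm_command:
  series:
    - [0,-0.53,0,-1.4,0,0,0]
    - [0,-0.53,0,-1.4,0,0,0]
    - [0,-0.53,0,-1.4,0,0,0]
    - [0,-0.53,0,-1.4,0,0,0]
    - [0,-0.53,0,-1.4,0,0,0]
    - [0,-0.53,0,-1.4,0,0,0]
    - [0,-0.53,0,-1.4,0,0,0]
    - [0,-0.53,0,-1.4,0,0,0]
    - [0,0,0,0,0,0,0]

```text
time: 9.45
tool_pos: [0.6647, 0.0839, 0.241]
ee_rot: [-3.14, 0.366, -2.849]
wrist_force: [-0.5, 0.1, -0.2]
width: 0.0234
```

Request:
arm_command:
  series:
    - [0,0.3,0,0,0,0.04,0]
    - [0,0.3,0,0,0,0.04,0]
    - [0,0.3,0,0,0,0.04,0]
    - [0,0.3,0,0,0,0.04,0]
    - [0,0.3,0,0,0,0.04,0]
    - [0,0.3,0,0,0,0.04,0]
    - [0,0.3,0,0,0,0.04,0]
    - [0,0.3,0,0,0,0.04,0]
    - [0,0.3,0,0,0,0.04,0]
    - [0,0,0,0,0,0,0]
    - [0,0,0,0,0,0,0]
    - [0,0,0,0,0,0,0]
    - [0,0,0,0,0,0,0]
    - [0,0,0,0,0,0,0]

```text
time: 10.85
tool_pos: [0.6379, 0.0763, 0.2319]
ee_rot: [-3.142, 0.001, -2.85]
wrist_force: [0.1, 1.3, -0.3]
width: 0.0235
```

Run:
```python
from h import *
s=sensors.get_obs(); R=Ro.from_euler('xyz',s["ee_rot"]).as_matrix()
print(s["time"],s["width"],s["qvel"].round(4))
for n,x in(("free",-.035),("cov",.165)): X=s["tool_pos"]+R@[x,0,0]; print(n,X.round(3),"wrist px",proj(eyes.get_calibration("wrist"),X).round(),"scene px",proj(eyes.get_calibration("scene"),X).round())
w=eyes.snapshot("wrist"); sc=eyes.snapshot("scene")
cv2.imwrite("pics/t3.png",cv2.resize(np.hstack([w,sc[:,200:520]]),(800,333)))
```

```text
10.85 0.023497219264566886 [ 0.0003  0.0023 -0.0024  0.0001  0.0007 -0.0005]
free [0.671 0.086 0.232] wrist px [323. 289.] scene px [364. 102.]
cov [0.48  0.029 0.232] wrist px [324. -55.] scene px [355. 159.]
```

View pics/t3.png

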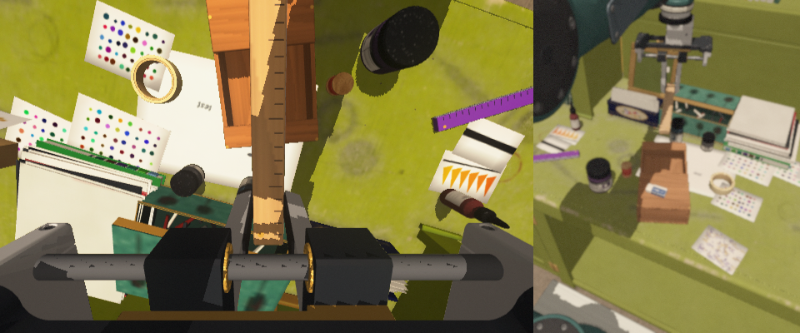

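The bar is held. Its ends appear at panel (664,134) and (265,240), against (662,132) and (269,241) predicted for a level bar. The eraser, jar, spool and tape all look to be in place.

```bash
python3 -c "
from bench import job; print(job.close_job())"
```

```text
the job is handed in; nothing more can be done
None
```

The straightedge is out of the box and held level in the gripper, and the job is handed in. The hand-in gives no verdict, so these results are my own checks.

- **How it came out:** I gripped the straightedge 35 mm behind its free end and slid it 6 mm towards the robot. I tipped it up about 21° through the mouth, drew it out 13 cm along its own axis, then lifted and levelled it. The whole thing took about 11 s.
- **Free end first:** at the tip-up, the free end was at about z 83 mm. The covered end was still under the long cover, at x −110 mm and z 13 mm. This held for about 0.3 s.
- **Final hold:** both ends are at about z 0.232 m and the tool is within 0.001 rad of vertical. Finger opening is 23.5 mm and the joints are still. In the last pictures the ends lie within a few pixels of where a level bar would be.
- **Contact:** wrist force was under 2 N at every reading.
- **Other objects:** the eraser, ink jar, spool and tape roll looked unmoved in the last picture. I judged this by eye and did not measure their positions again.

No check failed or disagreed.

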